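# Set the foil bin stock tags

## Task

Each bin on the stock board has a hinged tag in front of it, red on one face and green on the other. With a fingertip, gently push tags over so that only the two bins stacked full of copper foil rolls show green on top and the bins that are empty or nearly empty show red, each tag lying fully down on its stop. Do not pinch or shove the tags, and leave the things lying round the board where they are.

Things in the scene. Friction and masses are not known exactly. Their poses are not given: they have to be found in the camera images.
- stock_board: plywood board 262 x 410 x 8 mm fixed on the bench, origin under its centre; its x axis points away from the robot across the board, its y axis along the row. Four grey bins stand in a row on its far half, one tag stand in front of each. Board, bins and stands are fixed and share one yaw.
- low_bin: grey open bin 85 x 84 x 45 mm, nearly empty, one copper foil roll on its floor; origin under its centre, on the board's top (z = 8 mm), axes as the board's. Its own tag stand is the one whose origin lies 155 mm in front of it (towards -x of the board); bins are 96 mm apart along y, their places change.
- full_bin1: grey open bin 85 x 84 x 45 mm, full: copper foil rolls stacked 14 mm above the rim; origin under its centre, on the board's top (z = 8 mm), axes as the board's. Its own tag stand is the one whose origin lies 155 mm in front of it (towards -x of the board); bins are 96 mm apart along y, their places change.
- full_bin2: grey open bin 85 x 84 x 45 mm, full: copper foil rolls stacked 14 mm above the rim; origin under its centre, on the board's top (z = 8 mm), axes as the board's. Its own tag stand is the one whose origin lies 155 mm in front of it (towards -x of the board); bins are 96 mm apart along y, their places change.
- empty_bin: grey open bin 85 x 84 x 45 mm, empty; origin under its centre, on the board's top (z = 8 mm), axes as the board's. Its own tag stand is the one whose origin lies 155 mm in front of it (towards -x of the board); bins are 96 mm apart along y, their places change.
- stand1: black fixed tag stand, base 62 x 64 mm, origin under its centre on the board's top, x axis towards its bin. Side cheeks at y = +-28 mm, 4 mm thick, 50 mm long, 41 mm high carry the hinge (axis along y, 35 mm straight above the origin); two stop rods between them, tops 42.5 mm above the origin. Fingers pressing stand or tag with over 15 N fail the run.
- tag1 (a joint): hinge of the tag on stand1, rad: 0 = lies towards the robot, red up; 2.094 = lies towards its bin, green up; 1.05 = upright. Slick leaf 46 mm wide, 4 mm thick, 40 g; its weight lays it on the stop of whichever side it is let go. An upright finger pushing the free edge level across the hinge, tip 12 to 20 mm above the hinge axis, turns it with about 1 N.
- tag1_edge (a point): middle of the free edge of the tag on stand1, 56 mm from the hinge axis; moves with the tag. At either stop the leaf rises 30 degrees from the hinge: the edge is 28 mm above the axis and 48 mm from it along the stand's x (-x at joint 0, +x at 2.094). Stop pushing when the finger's leading side is 10 to 15 mm past the hinge axis: farther on it wedges the tag against its stop.
- stand2: black fixed tag stand, base 62 x 64 mm, origin under its centre on the board's top, x axis towards its bin. Side cheeks at y = +-28 mm, 4 mm thick, 50 mm long, 41 mm high carry the hinge (axis along y, 35 mm straight above the origin); two stop rods between them, tops 42.5 mm above the origin. Fingers pressing stand or tag with over 15 N fail the run.
- tag2 (a joint): hinge of the tag on stand2, rad: 0 = lies towards the robot, red up; 2.094 = lies towards its bin, green up; 1.05 = upright. Slick leaf 46 mm wide, 4 mm thick, 40 g; its weight lays it on the stop of whichever side it is let go. An upright finger pushing the free edge level across the hinge, tip 12 to 20 mm above the hinge axis, turns it with about 1 N.
- tag2_edge (a point): middle of the free edge of the tag on stand2, 56 mm from the hinge axis; moves with the tag. At either stop the leaf rises 30 degrees from the hinge: the edge is 28 mm above the axis and 48 mm from it along the stand's x (-x at joint 0, +x at 2.094). Stop pushing when the finger's leading side is 10 to 15 mm past the hinge axis: farther on it wedges the tag against its stop.
- stand3: black fixed tag stand, base 62 x 64 mm, origin under its centre on the board's top, x axis towards its bin. Side cheeks at y = +-28 mm, 4 mm thick, 50 mm long, 41 mm high carry the hinge (axis along y, 35 mm straight above the origin); two stop rods between them, tops 42.5 mm above the origin. Fingers pressing stand or tag with over 15 N fail the run.
- tag3 (a joint): hinge of the tag on stand3, rad: 0 = lies towards the robot, red up; 2.094 = lies towards its bin, green up; 1.05 = upright. Slick leaf 46 mm wide, 4 mm thick, 40 g; its weight lays it on the stop of whichever side it is let go. An upright finger pushing the free edge level across the hinge, tip 12 to 20 mm above the hinge axis, turns it with about 1 N.
- tag3_edge (a point): middle of the free edge of the tag on stand3, 56 mm from the hinge axis; moves with the tag. At either stop the leaf rises 30 degrees from the hinge: the edge is 28 mm above the axis and 48 mm from it along the stand's x (-x at joint 0, +x at 2.094). Stop pushing when the finger's leading side is 10 to 15 mm past the hinge axis: farther on it wedges the tag against its stop.
- stand4: black fixed tag stand, base 62 x 64 mm, origin under its centre on the board's top, x axis towards its bin. Side cheeks at y = +-28 mm, 4 mm thick, 50 mm long, 41 mm high carry the hinge (axis along y, 35 mm straight above the origin); two stop rods between them, tops 42.5 mm above the origin. Fingers pressing stand or tag with over 15 N fail the run.
- tag4 (a joint): hinge of the tag on stand4, rad: 0 = lies towards the robot, red up; 2.094 = lies towards its bin, green up; 1.05 = upright. Slick leaf 46 mm wide, 4 mm thick, 40 g; its weight lays it on the stop of whichever side it is let go. An upright finger pushing the free edge level across the hinge, tip 12 to 20 mm above the hinge axis, turns it with about 1 N.
- tag4_edge (a point): middle of the free edge of the tag on stand4, 56 mm from the hinge axis; moves with the tag. At either stop the leaf rises 30 degrees from the hinge: the edge is 28 mm above the axis and 48 mm from it along the stand's x (-x at joint 0, +x at 2.094). Stop pushing when the finger's leading side is 10 to 15 mm past the hinge axis: farther on it wedges the tag against its stop.
- spool: bystander: loose solder spool with black flanges, 52 x 52 x 46 mm, upright on the bench behind the board; origin under its centre
- pen: bystander: loose red and white marker, 17 x 135 x 16 mm, lying on the bench in front of the board; origin under its centre
- bottle: bystander: loose blue bottle with white cap, 42 x 42 x 88 mm, upright on the bench behind the board; origin under its centre
- loose_roll: bystander: loose copper foil roll, 62 x 62 x 8 mm, flat on the bench in front of the board; origin under its centre

How it is judged:
By the outcome, as a careful person would: the job done as asked, in the order asked, and still so for the second after the job is handed in, with the robot touching nothing.
It also fails if it takes over 43 s, if anything falls off the work surface, if the arm or the gripper's body presses on something with over 40 N, if the wrist force passes 120 N, or if a joint passes its speed limit or range.

## Robot

A 6-joint arm with a two-finger parallel gripper is mounted at the origin on a cart in front of the work surface, level with it; the furniture and walls round the work are solid. World frame = base frame: x ahead of the robot, y to its left, z up, the work surface at z = 0. Lengths are in m, angles in rad, forces in N, time in s.
With the tool pointing down it reaches from about 0.35 to 1 m from the base axis. Payload 7.1 kg.
Tool frame: the origin (TCP) lies midway between the tips of the shut fingers; the grasp point (between the pads) lies 19 mm behind it; z points along the fingers, y is the line along which they close (so a half turn about z gives the same grasp; the last joint's range is limited). The gripper opens to 85 mm and grips with 20 to 120 N. Pads are 22 mm wide; open, the fingers measure 114 mm over their backs; the gripper's body (76 mm by 85 mm) begins 54 mm behind the grasp point. The pads swing forward as they close: fully open they stand 13 mm farther back than shut.
Start: joints at [1.133, 0.423, 1.63, -0, 1.089, -0.019], TCP at [0.254, 0.571, 0.199] pointing down, gripper open.
Joint ranges: [-3, 3], [-0.9, 2.11], [0.09, 2.58], [-1.31, 4.45], [0.11, 2.69], [-2.54, 2.54]. Speed limits (rad/s): [2.39, 2.39, 3.01, 3.14, 3.14, 3.14].

## Interface

Orientations are given as a rotation vector (axis times angle).
In Python, from station import get_obs, get_image, job_done gives the robot as it stands.
- The arm moves only by the tool step_arm, never from a script. Its argument "commands" is text: rows parted by semicolons, each of 5 numbers parted by spaces: the shift along the tool's x, y, z in mm, then the turn about the tool's z in rad, then the closure, from 0 (fully open) to 1 (shut). A call has 1 to 10 rows; each row shifts and turns the commanded pose from where the row before left it, along the tool's axes as they then stand; what a row does not reach is not made up. A row lasts 1/12 s, in which the tool goes at most 41.7 mm and 7.16 degrees, less where a joint would pass 70% of its speed; a pose out of reach is approached as far as the arm can. A call is refused whole if a number of a shift passes 41.7 or a number of a turn 0.125, either way. A call with a gripper value outside its range is refused whole. The fingers move at their own pace and stop on an object; "newtons" is the grip in N (left out, the last holds). Time passes only in rows, so rows that do not move let the fingers close. It gives the time, the measured TCP pose, the force, the opening and the grip force at its end, in the units of the state.
- get_obs(): the state, without advancing time (a new reading comes with each control period).
- get_image(name): name is "scene" or "top" or "wrist"; returns a dict with "image" (420x560x3 uint8, red, green, blue), "z_map" (420x560 float32, m along the optical axis (not along the pixel's ray), 0 where there is no reading), "fx", "fy", "cx", "cy" (pixels), "R" (3x3) and "t" (3): a world point X has camera coordinates R X + t; the wrist camera has in their place "hand_eye" (4x4, takes a point from camera to tool coordinates, whose origin is the TCP and whose axes are the flange's). Camera axes: x right, y down, z forward; pixel columns grow to the right and rows downward; lengths in m; the calibration is good to about 2 mm. The wrist camera is an equidistant fisheye: a pixel r from the principal point sees the ray r / f radians off the axis. A picture is of the moment at which its call begins: read the wrist's pose just before it.
- job_done(): hands the job in; it is judged then, once.
The state is a dict: "t": time; "joints": joint angles; "dq": joint speeds; "tau": joint torques, N m; "tool_pos": TCP position; "ee_rot": TCP orientation; "wrist_force": force on the tool from outside, world axes, zero at the start; "torque": the same for the moment, N m; "grip_width": finger opening in m; "grasp_force": force on a finger pad.
Only numpy, scipy, OpenCV 4.12 (cv2) and the standard library are available. Lean on these libraries where they do the work, as an engineer would, in place of code of your own. Each camera call takes 0.05 s, during which the arm holds its last target. There are 200 camera calls.

## Working session

There is one attempt and no reset: what is moved stays moved. The work goes in short steps, Python scripts to look and compute and a tool call to move; the robot and the scene stay as the last step left them, time stands still between calls to the robot, and variables do not carry over. Pictures are saved under pics/ and viewed, at most 10 in all, crops included, and the job is handed in when it is done.

Besides the shell and the picture viewer there is one more tool, called after "Call:" in YAML: its name, and indented under it one key for each argument. step_arm: Moves the arm, as the interface text tells. Its arguments: {"type":"object","properties":{"commands":{"type":"string"},"newtons":{"type":"number"}},"required":["commands"]}

```bash
mkdir -p pics; python3 - <<'E'
from station import *
import cv2,numpy as np
o=get_obs();print(o['t'],o['tool_pos'],o['ee_rot'],o['grip_width'])
for n in("top","scene"):
    d=get_image(n);np.savez(n+'.npz',**d);cv2.imwrite(f'pics/{n}1.png',d['image'][:,:,::-1])
E
```

```text
0.0 [0.25386415 0.57045556 0.19773146] [-6.52976822e-01 -3.07260561e+00  2.40461992e-03] 0.08489908659326477
```

View pics/top1.png

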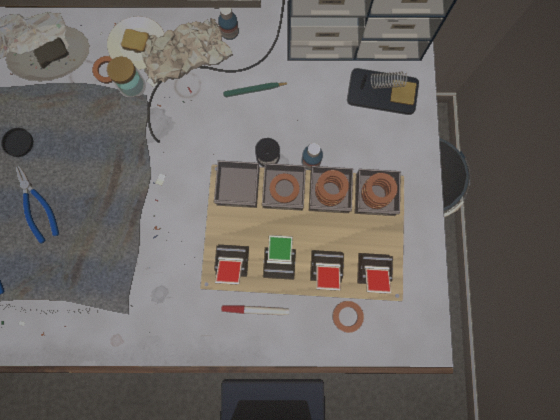

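View pics/scene1.png

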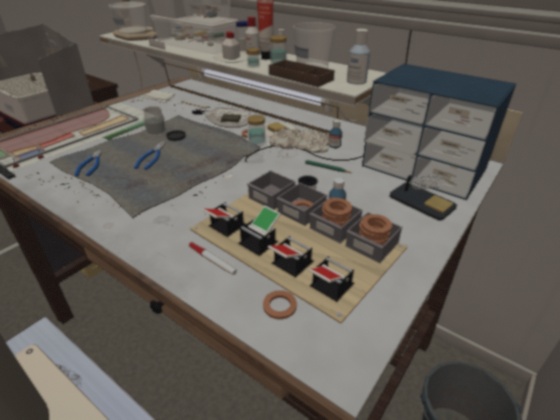

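The top view shows the bins from left to right as empty (237,184), low (284,187), full (331,188) and full (379,191). Their tags are red, green, red and red. I need to flip the second tag to red and the third and fourth to green. Next I'll measure the positions.

```bash
cat > m.py <<'E'
import numpy as np,cv2
def world(d):
    z=d['z_map'];v,u=np.mgrid[:z.shape[0],:z.shape[1]]
    c=np.stack([(u-d['cx'])/d['fx']*z,(v-d['cy'])/d['fy']*z,z],-1)
    return (c-d['t'])@d['R']
E
python3 - <<'E'
from m import *
d=dict(np.load('top.npz'));W=world(d);im=d['image'].astype(int)
r,g,b=im[...,0],im[...,1],im[...,2]
for n,m in(('red',(r>150)&(g<60)&(b<60)),('green',(g>100)&(r<70)&(b<80))):
    k,l,s,c=cv2.connectedComponentsWithStats(m.astype(np.uint8))
    for i in range(1,k):
        if s[i,4]>150:
            P=W[l==i];print(n,s[i],c[i].round(1),np.median(P,0).round(4),np.percentile(P[:,2],[5,95]).round(4))
            x=P-P.mean(0);
for n,(u,v) in dict(b1=(237,184),b2=(284,187),b3=(331,188),b4=(379,191)).items():
    P=W[v-26:v+27,u-26:u+27].reshape(-1,3)
    q=P[(P[:,2]>.045)&(P[:,2]<.059)];e=P[P[:,2]>.06]
    h=cv2.minAreaRect((q[:,:2]*1000).astype(np.float32))
    print(n,h,len(e),np.percentile(P[:,2],[5,50,99]).round(3))
for u,v in((209,165),(403,170),(400,298),(202,289)): print(u,v,W[v,u].round(4))
# black stands bbox at z 30..52
for u in (232,280,327,376):
    P=W[240:290,u-22:u+23].reshape(-1,3);q=P[(P[:,2]>.044)&(P[:,2]<.053)]
    print(cv2.minAreaRect((q[:,:2]*1000).astype(np.float32)),len(q))
print(d['fx'],-d['R'].T@d['t'])
E
```

```text
red [218 262  22  19 344] [228.5 271. ] [0.5039 0.0704 0.0613] [0.0519 0.0705]
red [319 268  19  19 348] [328. 277.] [ 0.4932 -0.1207  0.0609] [0.0514 0.0706]
red [368 271  21  19 358] [377.9 280.1] [ 0.4878 -0.2166  0.0612] [0.0511 0.0708]
green [270 238  20  21 369] [279.7 247.9] [ 0.5487 -0.0283  0.0615] [0.0515 0.0707]
b1 ((684.5829467773438, 55.6590690612793), (100.4070053100586, 98.45579528808594), 0.6442099213600159) 12 [0.002 0.012 0.056]
b2 ((679.3292846679688, -35.5300178527832), (106.0669937133789, 99.58220672607422), 89.6228256225586) 9 [0.006 0.013 0.056]
b3 ((675.1893310546875, -130.40757751464844), (108.360107421875, 98.95227813720703), 87.29222869873047) 570 [0.001 0.03  0.071]
b4 ((665.3685913085938, -226.056884765625), (84.29838562011719, 89.77452087402344), 86.6426010131836) 590 [0.    0.03  0.072]
209 165 [7.327e-01 1.247e-01 7.000e-04]
403 170 [ 0.7233 -0.2906  0.0015]
400 298 [ 0.4541 -0.2714  0.0069]
202 289 [ 0.4527 -0.0304  0.9706]
((528.406494140625, 69.06549835205078), (61.134700775146484, 48.57664108276367), 87.08523559570312) 352
((523.4196166992188, -25.568798065185547), (61.23626708984375, 49.282691955566406), 86.6672592163086) 358
((518.1431274414062, -121.7623519897461), (61.437557220458984, 49.13484573364258), 86.26620483398438) 351
((512.6107788085938, -217.72247314453125), (61.49870681762695, 49.03591537475586), 86.31593322753906) 360
468.8666719471142 [ 0.45269889 -0.03035982  0.97060637]
```

Both full bins measure about 14 mm above the rim, which matches the description. The stand centres are 96 mm apart and the board yaw is -0.055 rad. Now I'll shut the fingers, square the tool to the board and move toward the far side of tag 2.

Call:
step_arm:
  commands: "0 0 0 -0.121 1;0 0 0 -0.121 1;0 0 0 -0.121 1;-21 -33 0 0 1;-21 -33 0 0 1;-21 -33 0 0 1;-21 -33 0 0 1;-21 -33 0 0 1;-21 -33 0 0 1;-21 -33 0 0 1"
  newtons: 20

```text
t: 0.93
tool_pos: [0.3883, 0.3303, 0.1983]
ee_rot: [-0.087, -3.14, 0.001]
wrist_force: [1.2, 0.5, 0.4]
grip_width: -0.0002
grasp_force: 0.0
```

Call:
step_arm:
  commands: "-21 -33 0 0 1;-21 -33 0 0 1;-21 -33 0 0 1;-21 -33 0 0 1;-21 -33 0 0 1;-21 -33 0 0 1;-21 -33 0 0 1;-21 -33 10 0 1;0 0 30 0 1;0 0 0 0 1"

```text
t: 1.77
tool_pos: [0.5388, 0.0569, 0.1544]
ee_rot: [-0.093, -3.133, 0.001]
wrist_force: [-1.8, 0.4, 0.2]
grip_width: -0.0001
grasp_force: 0.0
```

```bash
cat > rel.py <<'E'
from station import *
import numpy as np,sys
from scipy.spatial.transform import Rotation as R
o=get_obs();S={2:(.5234,-.0256),3:(.5181,-.1218),4:(.5126,-.2177)}
p=o['tool_pos'];a=-.055;X=np.array([np.cos(a),np.sin(a)]);Y=np.array([-X[1],X[0]])
M=R.from_rotvec(o['ee_rot']).as_matrix()
print(o['t'],p.round(4),'toolx',M[:,0].round(3),'toolz',M[:,2].round(3),'F',np.round(o['wrist_force'],2),o['grip_width'])
for k,s in S.items(): d=p[:2]-s;print(k,'board x,y mm',(d@X*1000).round(1),(d@Y*1000).round(1))
E
python3 rel.py
```

```text
1.7667 [0.5388 0.0569 0.1544] toolx [-0.998  0.06   0.007] toolz [-0.007 -0.001 -1.   ] F [-1.79  0.44  0.17] -0.00010483951815158481
2 board x,y mm 10.8 83.2
3 board x,y mm 10.8 179.5
4 board x,y mm 11.0 275.6
```

Call:
step_arm:
  commands: "-15 -21 0 0 1;-15 -21 0 0 1;-15 -21 0 0 1;-15 -20 0 0 1;0 0 0 0 1;0 0 0 0 1;0 0 25 0 1;0 0 15 0 1;0 0 0 0 1;0 0 0 0 1"

```text
t: 2.6
tool_pos: [0.595, -0.0257, 0.1182]
ee_rot: [-0.085, -3.138, -0.0]
wrist_force: [0.3, 0.6, 0.9]
grip_width: -0.0002
grasp_force: 0.0
```

```bash
python3 rel.py; python3 - <<'E'
from station import *
import cv2,numpy as np
d=get_image('scene');cv2.imwrite('pics/s2.png',cv2.resize(d['image'][150:320,160:430,::-1],None,fx=2.9,fy=2.9,interpolation=2))
E
```

```text
2.6 [ 0.595  -0.0257  0.1182] toolx [-0.999  0.054  0.003] toolz [-0.003  0.    -1.   ] F [0.33 0.58 0.93] -0.00018253761081332397
2 board x,y mm 71.5 3.9
3 board x,y mm 71.5 100.2
4 board x,y mm 71.7 196.3
```

View pics/s2.png

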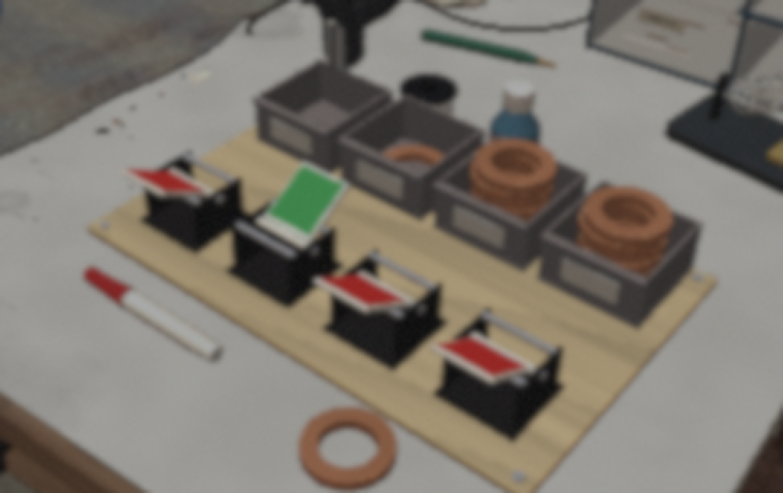

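The crop shows tag 2 green at (305,200), tags 1, 3 and 4 red, and the fingertips at (345,65), well above the board. I'll check that the fingertip projects to where it should.

```bash
python3 - <<'E'
from m import *
from station import *
d=dict(np.load('scene.npz'))
def pr(X): c=d['R']@np.array(X)+d['t'];u=np.array([c[0]/c[2]*d['fx']+d['cx'],c[1]/c[2]*d['fy']+d['cy']]);return u.round(1),((u-[160,150])*2.9).round(0),c[2]
for X in ((.595,-.0257,.118),(.595,-.0257,.20),(.5487,-.0283,.0615),(.6654,-.2261,.075)): print(X,pr(X))
e=get_image('scene');W=world(e)
for v in range(150,178,4): print(v,[tuple(W[v,u].round(3)) for u in (274,277,280)])
E
```

```text
(0.595, -0.0257, 0.118) (array([278.4, 185.3]), array([343., 102.]), np.float64(0.8333215833351908))
(0.595, -0.0257, 0.2) (array([278.3, 150.7]), array([343.,   2.]), np.float64(0.7856774706853964))
(0.5487, -0.0283, 0.0615) (array([266.4, 217.4]), array([309., 195.]), np.float64(0.8345364497102277))
(0.6654, -0.2261, 0.075) (array([376.4, 219.4]), array([628., 201.]), np.float64(0.80784930755859))
150 [(np.float64(0.583), np.float64(-0.024), np.float64(0.206)), (np.float64(0.583), np.float64(-0.031), np.float64(0.208)), (np.float64(0.583), np.float64(-0.039), np.float64(0.211))]
154 [(np.float64(0.583), np.float64(-0.024), np.float64(0.197)), (np.float64(0.582), np.float64(-0.032), np.float64(0.2)), (np.float64(0.581), np.float64(-0.04), np.float64(0.203))]
158 [(np.float64(0.584), np.float64(-0.023), np.float64(0.187)), (np.float64(0.584), np.float64(-0.031), np.float64(0.19)), (np.float64(0.587), np.float64(-0.036), np.float64(0.19))]
162 [(np.float64(0.583), np.float64(-0.024), np.float64(0.179)), (np.float64(0.583), np.float64(-0.032), np.float64(0.182)), (np.float64(0.587), np.float64(-0.036), np.float64(0.181))]
166 [(np.float64(0.585), np.float64(-0.022), np.float64(0.168)), (np.float64(0.582), np.float64(-0.032), np.float64(0.173)), (np.float64(0.588), np.float64(-0.035), np.float64(0.171))]
170 [(np.float64(0.584), np.float64(-0.023), np.float64(0.16)), (np.float64(0.582), np.float64(-0.032), np.float64(0.164)), (np.float64(0.587), np.float64(-0.036), np.float64(0.163))]
174 [(np.float64(0.722), np.float64(0.085), np.float64(0.047)), (np.float64(0.721), np.float64(0.074), np.float64(0.051)), (np.float64(0.723), np.float64(0.066), np.float64(0.053))]
```

The measured fingertip is at z≈0.155, but the reported TCP is 0.118. I'll sort out this mismatch before going down.

```bash
python3 - <<'E'
from m import *
from station import *
for k in range(3):
    o=get_obs();e=get_image('scene');t=get_image('top')
    for n,d in(('scene',e),('top',t)):
        W=world(d);P=W[(abs(W[...,0]-.595)<.025)&(abs(W[...,1]+.0257)<.03)&(W[...,2]>.085)&(W[...,2]<.25)]
        print(o['t'],o['tool_pos'].round(4),n,len(P),P.min(0).round(4) if len(P) else '',P.max(0).round(4) if len(P) else '')
cv2.imwrite('pics/s3.png',np.hstack([cv2.resize(x[:,:,::-1],None,fx=2,fy=2,interpolation=2) for x in (e['image'][110:230,200:390],t['image'][150:270,200:390])]))
w=get_image('wrist');cv2.imwrite('pics/w3.png',w['image'][:,:,::-1])
E
```

```text
2.7 [ 0.5966 -0.0262  0.1196] scene 777 [ 0.5732 -0.0556  0.1521] [0.6127 0.0043 0.25  ]
2.7 [ 0.5966 -0.0262  0.1196] top 0  
2.8 [ 0.597  -0.0266  0.1198] scene 763 [ 0.574  -0.0556  0.1528] [0.6115 0.0039 0.2499]
2.8 [ 0.597  -0.0266  0.1198] top 0  
2.9 [ 0.5969 -0.0268  0.1196] scene 763 [ 0.5736 -0.0556  0.1523] [0.6128 0.0041 0.2499]
2.9 [ 0.5969 -0.0268  0.1196] top 0
```

View pics/s3.png

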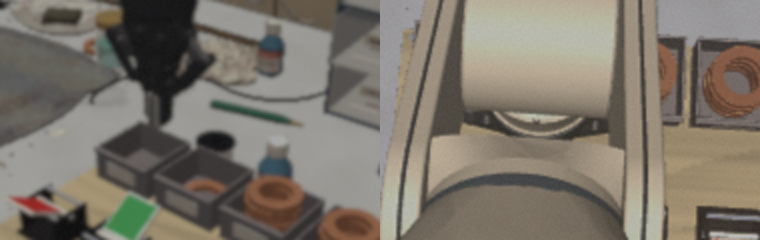

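View pics/w3.png

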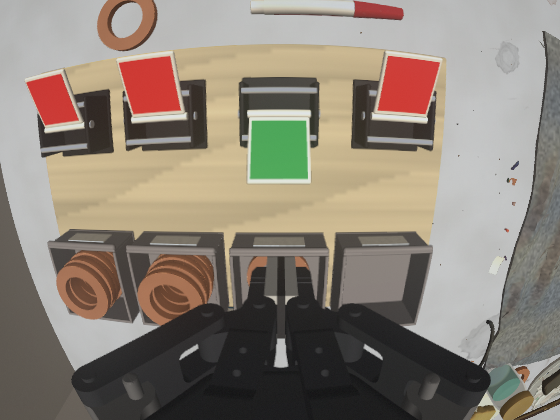

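The wrist view shows tag 2's stand square ahead at (279,150) and the fingertips at about (279,258). I'll compare that with the TCP projection and check the wrist-camera pose against the known tags.

```bash
cat > wr.py <<'E'
from m import *
from station import *
from scipy.spatial.transform import Rotation as R
o=get_obs();w=get_image('wrist');H=w['hand_eye'];M=R.from_rotvec(o['ee_rot']).as_matrix()
def tp(X):
    c=H[:3,:3].T@(np.array(X)-H[:3,3]);r=np.hypot(c[0],c[1]);th=np.arctan2(r,c[2])
    return np.round([w['cx']+w['fx']*th*c[0]/r,w['cy']+w['fy']*th*c[1]/r],1)
print(o['tool_pos'],w['fx'],'cam pos tool',H[:3,3].round(4),'axis',H[:3,2].round(3))
for z in(0,-.01,-.02,-.03,-.04,-.05): print(z,tp((0,0,z)))
z=w['z_map'];v,u=np.mgrid[:420,:560];dx,dy=(u-w['cx'])/w['fx'],(v-w['cy'])/w['fy'];th=np.hypot(dx,dy)+1e-9
k=z*np.tan(th)/th
T=np.stack([dx*k,dy*k,z],-1)@H[:3,:3].T+H[:3,3]
Wd=T@M.T+o['tool_pos']
im=w['image'].astype(int)
g=(im[...,1]>100)&(im[...,0]<80)&(im[...,2]<100)
print('green',np.median(Wd[g],0).round(4))
r=(im[...,0]>150)&(im[...,1]<60)&(im[...,2]<60)
n,l,s,c=cv2.connectedComponentsWithStats(r.astype(np.uint8))
for i in range(1,n):
    if s[i,4]>300: print('red',c[i].round(),np.median(Wd[l==i],0).round(4))
F=T[(abs(T[...,0])<.03)&(abs(T[...,1])<.03)&(T[...,2]>-.08)&(T[...,2]<.02)&(z>0)]
print('finger tool',len(F),F.min(0).round(4),F.max(0).round(4))
for p in ((200,279),(380,279)): pass
print('board',Wd[200,150].round(4),Wd[200,420].round(4),'bench',Wd[250,20].round(4),Wd[30,450].round(4))
E
python3 wr.py
```

```text
[ 0.59651078 -0.02704423  0.118992  ] 325.19226210127806 cam pos tool [ 0.082  -0.0013 -0.1752] axis [-0.32   0.001  0.948]
0 [282.6 244.4]
-0.01 [282.7 251.9]
-0.02 [282.8 260.1]
-0.03 [283.  269.3]
-0.04 [283.1 279.4]
-0.05 [283.3 290.6]
green [ 0.5404 -0.0251  0.0555]
red [148.  84.] [ 0.4904 -0.1212  0.0613]
red [52. 98.] [ 0.4855 -0.2134  0.061 ]
finger tool 3774 [-0.0117 -0.0299 -0.08  ] [ 0.0142  0.0294 -0.0361]
board [ 0.5954 -0.1548  0.0094] [0.6107 0.1084 0.0075] bench [ 0.7906 -0.7226 -0.2926] [ 0.4413  0.1452 -0.0009]
```

Both cameras agree with the reported pose: the board and tags come out at the correct heights. They also agree that the real fingertips end about 33 mm behind the nominal TCP. I'll profile the finger by height before I rely on its clearance.

```bash
cat > prof.py <<'E'
from m import *
from station import *
from scipy.spatial.transform import Rotation as R
o=get_obs();d=get_image('scene');W=world(d);M=R.from_rotvec(o['ee_rot']).as_matrix()
T=(W-o['tool_pos'])@M
print(o['tool_pos'].round(4))
for z in np.arange(-.15,.02,.008):
    m=(abs(T[...,0])<.09)&(abs(T[...,1])<.09)&(T[...,2]>z)&(T[...,2]<=z+.008)&(W[...,2]>.08);P=T[m]
    if len(P): print(round(z,3),len(P),'x',P[:,0].min().round(3),P[:,0].max().round(3),'y',P[:,1].min().round(3),P[:,1].max().round(3))
E
python3 prof.py
```

```text
[ 0.5964 -0.0271  0.1188]
-0.15 141 x -0.006 0.014 y -0.044 0.038
-0.142 181 x -0.005 0.022 y -0.048 0.044
-0.134 189 x -0.01 0.023 y -0.06 0.057
-0.126 227 x -0.011 0.021 y -0.063 0.06
-0.118 157 x -0.007 0.02 y -0.062 0.056
-0.11 148 x -0.015 0.02 y -0.055 0.05
-0.102 135 x -0.016 0.02 y -0.049 0.045
-0.094 114 x -0.011 0.016 y -0.041 0.038
-0.086 113 x -0.008 0.017 y -0.036 0.033
-0.078 33 x 0.003 0.016 y -0.016 0.019
-0.07 53 x -0.005 0.013 y -0.016 0.014
-0.062 51 x -0.004 0.014 y -0.016 0.013
-0.054 43 x -0.005 0.014 y -0.016 0.012
-0.046 42 x -0.006 0.013 y -0.015 0.011
-0.038 14 x -0.004 0.012 y -0.009 0.005
```

The slender fingers run from tool z -33 to -80 mm, and the linkage above them is wider. With the tip at z≈0.060, the linkage starts at about 0.105, which clears the upright tag edge at 0.099. So I'll aim for TCP z≈0.027 over the free board strip, and check partway down.

Call:
step_arm:
  commands: "0 0 15 0 1;0 0 15 0 1;0 0 15 0 1;0 0 15 0 1;0 0 10 0 1;0 0 0 0 1;0 0 0 0 1;0 0 0 0 1"

```text
t: 3.82
tool_pos: [0.5969, -0.0271, 0.0492]
ee_rot: [0.088, 3.139, -0.0]
wrist_force: [0.4, -0.1, -0.4]
grip_width: 0.0001
grasp_force: 0.0
```

```bash
sed -i "s/W\[...,2\]>.08)/W[...,2]>.058)\&(W[...,0]>.5715)/; s/np.arange(-.15/np.arange(-.086/" prof.py; python3 rel.py; python3 prof.py
```

```text
3.8167 [ 0.5969 -0.0271  0.0492] toolx [-0.998  0.056 -0.001] toolz [ 0.001 -0.    -1.   ] F [ 0.41 -0.1  -0.37] 0.0001077996604795127
2 board x,y mm 73.5 2.5
3 board x,y mm 73.5 98.9
4 board x,y mm 73.7 194.9
[ 0.5969 -0.0271  0.0492]
-0.086 90 x -0.01 0.016 y -0.036 0.031
-0.078 36 x 0.006 0.016 y -0.025 0.024
-0.07 37 x -0.004 0.014 y -0.016 0.011
-0.062 45 x -0.004 0.014 y -0.015 0.012
-0.054 41 x -0.005 0.014 y -0.016 0.012
-0.046 36 x -0.004 0.014 y -0.015 0.011
-0.038 10 x -0.007 0.013 y -0.009 0.006
-0.022 66 x -0.089 -0.053 y -0.089 -0.069
-0.014 21 x -0.087 -0.051 y -0.09 -0.071
```

The partway check confirms the same 34 mm offset. I'll go down another 23 mm and then push tag 2 toward the robot, with about 72 mm of travel.

Call:
step_arm:
  commands: "0 0 12 0 1;0 0 11 0 1;0 0 0 0 1;4 0 0 0 1;4 0 0 0 1;4 0 0 0 1;4 0 0 0 1;4 0 0 0 1;4 0 0 0 1;0 0 0 0 1"

```text
t: 4.7
tool_pos: [0.5712, -0.0256, 0.0256]
ee_rot: [-0.088, -3.139, -0.0]
wrist_force: [-0.3, 0.8, 0.5]
grip_width: 0.0
grasp_force: 0.1
```

```bash
python3 rel.py;  python3 - <<'E'
from station import *
import cv2,numpy as np
d=get_image('scene');cv2.imwrite('pics/s4.png',cv2.resize(d['image'][150:320,160:430,::-1],None,fx=2.9,fy=2.9,interpolation=2))
E
```

```text
4.7 [ 0.5712 -0.0256  0.0256] toolx [-0.998  0.056  0.001] toolz [-0.001  0.    -1.   ] F [-0.29  0.76  0.51] 2.4637487811904543e-05
2 board x,y mm 47.7 2.6
3 board x,y mm 47.7 99.0
4 board x,y mm 47.9 195.0
```

View pics/s4.png

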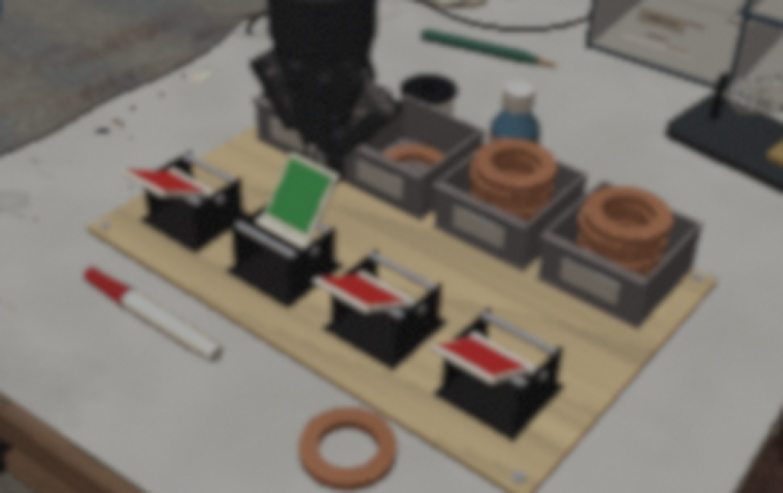

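The picture shows the finger behind tag 2 at (335,160) and the leaf starting to rise. I'll keep going another 46 mm, then back off 8 mm and raise 65 mm.

Call:
step_arm:
  commands: "4 0 0 0 1;4 0 0 0 1;4 0 0 0 1;4 0 0 0 1;4 0 0 0 1;4 0 0 0 1;4 0 0 0 1;4 0 0 0 1;4 0 0 0 1;0 0 0 0 1"

```text
t: 5.58
tool_pos: [0.5374, -0.0238, 0.027]
ee_rot: [0.088, 3.137, -0.0]
wrist_force: [0.0, -1.1, 11.7]
grip_width: 0.0001
grasp_force: 0.0
```

Call:
step_arm:
  commands: "4 0 0 0 1;4 0 0 0 1;2 0 0 0 1;0 0 0 0 1;0 0 0 0 1"

```text
t: 6.0
tool_pos: [0.5259, -0.0231, 0.0253]
ee_rot: [-0.088, -3.139, -0.0]
wrist_force: [0.1, -0.2, 0.1]
grip_width: 0.0003
grasp_force: 0.0
```

```bash
python3 rel.py;  python3 - <<'E'
from station import *
import cv2,numpy as np
d=get_image('scene');cv2.imwrite('pics/s5.png',cv2.resize(d['image'][150:320,160:430,::-1],None,fx=2.9,fy=2.9,interpolation=2))
E
```

```text
6.0 [ 0.5259 -0.0231  0.0253] toolx [-0.998  0.056  0.001] toolz [-0.001  0.    -1.   ] F [ 0.05 -0.16  0.1 ] 0.00033650330043130146
2 board x,y mm 2.3 2.6
3 board x,y mm 2.3 99.0
4 board x,y mm 2.5 195.0
```

View pics/s5.png

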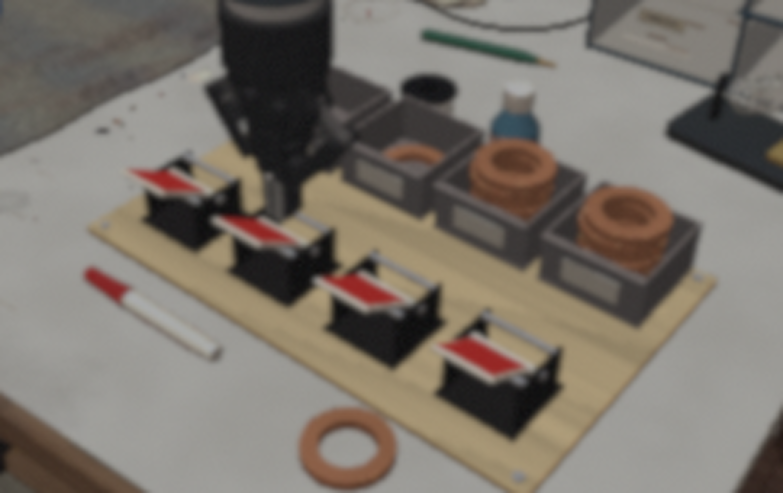

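Tag 2 now lies red side up at (255,230), so the flip worked. There was a brief 12 N upward force, because the upright edge brushed the finger linkage. For the next tags I'll start low and raise the finger about 10 mm midway through the push. Now on to the front of tag 3.

Call:
step_arm:
  commands: "0 0 -20 0 1;0 0 -30 0 1;0 0 -30 0 1;15 -20 0 0 1;15 -20 0 0 1;15 -20 0 0 1;15 -20 0 0 1;15 -19 0 0 1;0 0 0 0 1;0 0 0 0 1"

```text
t: 6.88
tool_pos: [0.4455, -0.1185, 0.1055]
ee_rot: [-0.091, -3.14, -0.0]
wrist_force: [0.4, 0.2, 0.2]
grip_width: -0.0004
grasp_force: 0.0
```

Call:
step_arm:
  commands: "0 0 0 0 1;0 0 20 0 1;0 0 20 0 1;0 0 0 0 1;0 0 0 0 1"

```text
t: 7.3
tool_pos: [0.4458, -0.117, 0.0649]
ee_rot: [-0.086, -3.138, -0.001]
wrist_force: [-0.1, 0.0, 0.9]
grip_width: 0.0002
grasp_force: 0.0
```

```bash
python3 rel.py
```

```text
7.3 [ 0.4458 -0.117   0.0649] toolx [-0.999  0.055  0.002] toolz [-0.002  0.001 -1.   ] F [-0.05  0.05  0.86] 0.000163192773582598
2 board x,y mm -72.4 -95.5
3 board x,y mm -72.4 0.8
4 board x,y mm -72.2 96.9
```

Call:
step_arm:
  commands: "0 0 20 0 1;0 0 18 0 1;0 0 0 0 1;-4 0 0 0 1;-4 0 0 0 1;-4 0 0 0 1;-4 0 0 0 1;-4 0 0 0 1;-4 0 0 0 1;-4 0 0 0 1"

```text
t: 8.13
tool_pos: [0.4747, -0.1195, 0.0278]
ee_rot: [0.088, 3.14, -0.0]
wrist_force: [0.1, -0.9, -0.0]
grip_width: 0.0004
grasp_force: 0.1
```

Call:
step_arm:
  commands: "0 0 -5 0 1;0 0 -5 0 1;0 0 0 0 1"

```text
t: 8.38
tool_pos: [0.4744, -0.1195, 0.0385]
ee_rot: [0.087, 3.139, -0.0]
wrist_force: [0.1, 0.1, -0.2]
grip_width: 0.0
grasp_force: 0.1
```

```bash
python3 rel.py
```

```text
8.3833 [ 0.4744 -0.1195  0.0385] toolx [-0.998  0.056 -0.001] toolz [ 0.001 -0.    -1.   ] F [ 0.07  0.11 -0.17] 4.7713855338734494e-05
2 board x,y mm -43.7 -96.4
3 board x,y mm -43.7 -0.1
4 board x,y mm -43.5 96.0
```

Call:
step_arm:
  commands: "-4 0 0 0 1;-4 0 0 0 1;-4 0 0 0 1;-4 0 0 0 1;-4 0 0 0 1;-4 0 0 0 1;-4 0 0 0 1"

```text
t: 8.97
tool_pos: [0.5024, -0.1209, 0.0374]
ee_rot: [-0.088, -3.14, -0.0]
wrist_force: [0.7, -0.1, -1.0]
grip_width: -0.0001
grasp_force: 0.0
```

Call:
step_arm:
  commands: "-4 0 0 0 1;-4 0 0 0 1;-4 0 0 0 1;-4 0 0 0 1;-1 0 0 0 1;0 0 0 0 1;0 0 0 0 1"

```text
t: 9.55
tool_pos: [0.5188, -0.1218, 0.0375]
ee_rot: [-0.088, -3.14, -0.0]
wrist_force: [-0.4, -0.3, -0.5]
grip_width: 0.0001
grasp_force: 0.0
```

```bash
python3 rel.py;  python3 - <<'E'
from station import *
import cv2,numpy as np
d=get_image('scene');cv2.imwrite('pics/s6.png',cv2.resize(d['image'][150:320,160:430,::-1],None,fx=2.9,fy=2.9,interpolation=2))
E
```

```text
9.55 [ 0.5188 -0.1218  0.0375] toolx [-0.998  0.056  0.   ] toolz [-0.  0. -1.] F [-0.39 -0.33 -0.46] 5.023513085208617e-05
2 board x,y mm 0.7 -96.3
3 board x,y mm 0.7 0.0
4 board x,y mm 0.9 96.1
```

View pics/s6.png

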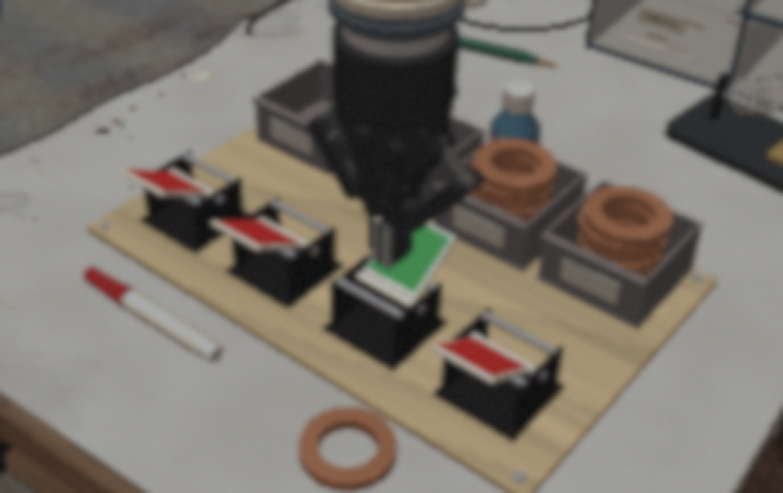

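Tag 3 shows green at (410,260), with only low forces during the push. Tag 4 gets the same procedure.

Call:
step_arm:
  commands: "0 0 -15 0 1;0 0 -25 0 1;0 0 -30 0 1;15 -20 0 0 1;15 -20 0 0 1;15 -20 0 0 1;15 -18 0 0 1;14 -18 0 0 1;0 0 0 0 1;0 0 0 0 1"

```text
t: 10.43
tool_pos: [0.439, -0.2141, 0.1076]
ee_rot: [-0.091, -3.14, -0.0]
wrist_force: [0.1, 0.7, -0.0]
grip_width: 0.0
grasp_force: 0.0
```

Call:
step_arm:
  commands: "0 0 0 0 1;0 0 20 0 1;0 0 20 0 1;0 0 0 0 1;0 0 0 0 1"

```text
t: 10.85
tool_pos: [0.4395, -0.2125, 0.0669]
ee_rot: [-0.086, -3.138, -0.002]
wrist_force: [-0.6, 0.5, -0.3]
grip_width: 0.0
grasp_force: 0.0
```

```bash
python3 rel.py
```

```text
10.85 [ 0.4395 -0.2125  0.0669] toolx [-0.999  0.055  0.002] toolz [-0.002  0.001 -1.   ] F [-0.6   0.49 -0.25] 3.200204819261965e-05
2 board x,y mm -73.5 -191.3
3 board x,y mm -73.5 -94.9
4 board x,y mm -73.3 1.1
```

Call:
step_arm:
  commands: "0 0 20 0 1;0 0 20 0 1;0 0 0 0 1;-4 0 0 0 1;-4 0 0 0 1;-4 0 0 0 1;-4 0 0 0 1;-4 0 0 0 1;-4 0 0 0 1;-4 0 0 0 1"

```text
t: 11.68
tool_pos: [0.4683, -0.2153, 0.0279]
ee_rot: [0.088, 3.14, -0.0]
wrist_force: [0.1, -0.0, 1.1]
grip_width: -0.0
grasp_force: 0.2
```

Call:
step_arm:
  commands: "0 0 -5 0 1;0 0 -5 0 1;0 0 0 0 1"

```text
t: 11.93
tool_pos: [0.4681, -0.2154, 0.0385]
ee_rot: [0.088, 3.139, -0.001]
wrist_force: [-0.1, 0.1, 0.5]
grip_width: 0.0
grasp_force: 0.1
```

Call:
step_arm:
  commands: "-4 0 0 0 1;-4 0 0 0 1;-4 0 0 0 1;-4 0 0 0 1;-4 0 0 0 1;-4 0 0 0 1;-4 0 0 0 1"

```text
t: 12.52
tool_pos: [0.4961, -0.2167, 0.0374]
ee_rot: [-0.088, -3.14, -0.0]
wrist_force: [1.3, 1.3, -0.6]
grip_width: -0.0
grasp_force: 0.0
```

```bash
python3 rel.py
```

```text
12.5167 [ 0.4961 -0.2167  0.0374] toolx [-0.998  0.056  0.   ] toolz [-0.  0. -1.] F [ 1.25  1.26 -0.6 ] -4.802293005172309e-05
2 board x,y mm -16.8 -192.3
3 board x,y mm -16.8 -96.0
4 board x,y mm -16.6 0.1
```

Then finish the push, raise, and move away from the board toward the robot so nothing blocks the view.

Call:
step_arm:
  commands: "-4 0 0 0 1;-4 0 0 0 1;-4 0 0 0 1;-4 0 0 0 1;-1 0 0 0 1;0 0 0 0 1;0 0 0 0 1"

```text
t: 13.1
tool_pos: [0.5124, -0.2176, 0.0375]
ee_rot: [-0.088, -3.14, -0.0]
wrist_force: [0.8, -0.5, 1.0]
grip_width: -0.0003
grasp_force: 0.0
```

Call:
step_arm:
  commands: "0 0 -15 0 1;0 0 -25 0 1;0 0 -30 0 1;0 0 -35 0 1;0 0 -35 0 1;0 -20 0 0 1;0 -20 0 0 1;0 -20 0 0 1;0 0 0 0 1;0 0 0 0 1"

```text
t: 13.93
tool_pos: [0.5087, -0.2781, 0.1774]
ee_rot: [-0.09, -3.14, -0.0]
wrist_force: [-0.4, 0.4, -0.7]
grip_width: 0.0
grasp_force: 0.0
```

```bash
python3 rel.py;  python3 - <<'E'
from m import *
from station import *
d=get_image('scene');W=world(d);cv2.imwrite('pics/s7.png',cv2.resize(d['image'][150:320,160:430,::-1],None,fx=2.9,fy=2.9,interpolation=2))
im=d['image'].astype(int);r,g,b=im[...,0],im[...,1],im[...,2]
m0=(W[...,2]>.045)&(W[...,2]<.08)&(W[...,0]>.46)&(W[...,0]<.58)
for n,m in(('red',(r>120)&(g<70)&(b<70)&m0),('green',(g>90)&(r<90)&(b<110)&m0)):
    k,l,s,c=cv2.connectedComponentsWithStats(m.astype(np.uint8))
    for i in range(1,k):
        if s[i,4]>80: print(n,c[i].round(),np.median(W[l==i],0).round(4))
E
```

```text
13.9333 [ 0.5087 -0.2781  0.1774] toolx [-0.998  0.058  0.   ] toolz [-0.  0. -1.] F [-0.36  0.44 -0.72] 4.836913974144058e-05
2 board x,y mm -0.8 -252.9
3 board x,y mm -0.8 -156.6
4 board x,y mm -0.6 -60.5
green [300. 237.] [ 0.5399 -0.1219  0.0593]
green [341. 258.] [ 0.5345 -0.2181  0.0596]
```

View pics/s7.png

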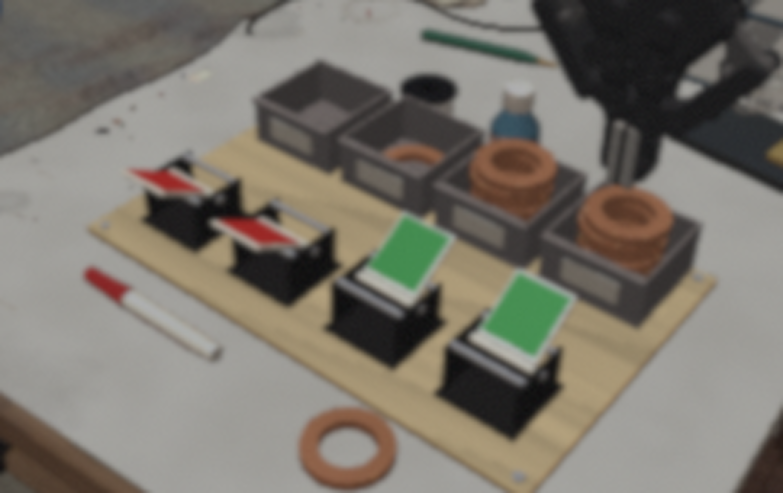

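Tags 3 and 4 lie green at (410,255) and (527,315). Tags 1 and 2 lie red at (170,183) and (255,232). All four rest on their stops, the bystanders have not moved, and the arm is clear, so I'm handing in the job.

```bash
python3 -c "
from station import *
print(job_done())"
```

```text
the job is handed in; nothing more can be done
None
```

The job is handed in: the two full bins' tags show green and the empty and nearly empty bins' tags show red, all down on their stops; the only rough spot was a brief push of about 12 N (limit 15 N) while turning the nearly empty bin's tag.

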